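Try the parts carousel's ratchet and bring the red cup to the pointer

TASK

Two small parts carousels stand on the shoemaker's bench; try out the ratchet of the one with the orange lever knob. First swing its lever well back anticlockwise (seen from above), where it must slip loose and leave the tray standing, then swing it clockwise so that it grips and carries the tray round until the red cup stands at the white pointer, and let go. Move the tray only by the lever, and leave the carousel with the blue knob alone.

Things in the scene. Friction and masses are not known exactly. Their poses are not given: they have to be found in the camera images.
- stand: Fixed round dark steel foot (208 mm across, 11 high) of the carousel with the orange lever knob. Origin: on the vertical axis about which tray and lever turn, at bench height; z up, x from the axis to the white arrow pointer on the foot (tip 96 mm, broad end 120 mm from the axis). The lever swings 60 degrees either way from the direction straight away from the pointer (stops).
- tray: Its round plywood tray, 192 mm across, with six cups (48 mm across, centres 70 mm from the axis, rims 58 mm above the bench): five grey, one red. Origin: on the red cup's centre line, 52 mm above the bench; x outward from the axis. Turns with about 0.15 N m of friction, stays where left. The red cup starts 34 to 63 degrees anticlockwise (from above) of the pointer.
- knob: Orange upright cylinder, 24 mm thick, 45 high, on the lever over the tray, 110 mm from the axis. Origin: centre of its underside, 84 mm above the bench. Spins freely on its pin. Starts 9 to 20 degrees short of the clockwise stop (from above). Anticlockwise the lever slips loose; clockwise it grips after up to 23 degrees of play and carries the tray along 1:1 (2 N at the knob). Stays where left.
- other_stand: Foot of the second carousel, the one with the blue knob and one yellow cup; same sizes, origin and axes. It counts with its tray and lever and must not be touched.

How it is judged (in metres and radians):
On the way:
1. the orange knob has been swung back at least 50 mm anticlockwise while the tray has stood still (red cup moved less than 15 mm) (distance of knob from where it was at the start of the episode above 0.05 m and distance of tray from where it was at the start of the episode below 0.015 m), for 0.1 s.
At the end, for the whole second after the job is handed in: The red cup stands at rest at the white pointer, its centre within 13.5 mm (11 degrees) to either side of the pointer's line (x of tray in the frame of stand above 0.05 m and y of tray in the frame of stand between -0.0135 and 0.0135 m and linear speed of tray below 0.01 m/s); the robot touches nothing.
It fails at once if the robot touches the tray of the orange-knob carousel itself (contact force between any of the fingers, the arm and tray above 1 N).
It fails at once if the robot touches the carousel with the blue knob (contact force between any of the fingers, the arm and other_stand above 1 N).
It also fails if it takes over 45 s, if anything falls off the work surface, if the arm or the gripper's body presses on something with over 40 N, if the wrist force passes 120 N, or if a joint passes its speed limit or range.

ROBOT

A 6-joint arm with a two-finger parallel gripper is mounted at the origin on the work surface. World frame = base frame: x ahead of the robot, y to its left, z up, the work surface at z = 0. Lengths are in m, angles in degrees, forces in N, time in s.
With the tool pointing down it reaches from about 0.3 to 0.75 m from the base axis. Payload 8.5 kg.
Tool frame: the origin (TCP) lies midway between the tips of the shut fingers; the grasp point (between the pads) lies 19 mm behind it; z points along the fingers, y is the line along which they close (so a half turn about z gives the same grasp; the last joint's range is limited). The gripper opens to 85 mm and grips with 20 to 120 N. Pads are 22 mm wide; open, the fingers measure 114 mm over their backs; the gripper's body (76 mm by 85 mm) begins 54 mm behind the grasp point. The pads swing forward as they close: fully open they stand 13 mm farther back than shut.
Start: joints at [-87.393, 21.807, 74.336, -0, 83.858, -12.336], TCP at [0.142, -0.531, 0.231] pointing down, gripper open.
Joint ranges: [-178.18, 178.18], [-50.72, 133.34], [12.68, 142.11], [-81.47, 261.47], [9.98, 163.14], [-165.26, 165.26]. Speed limits (degrees/s): [136.94, 136.94, 180, 180, 180, 180].

INTERFACE

Orientations are given as a 3x3 rotation matrix whose columns are the frame's x, y, z axes.
In Python, from rig import monitor, optics, close_job, models gives the robot as it stands.
- The arm moves only by the tool step_arm, never from a script. Its arguments are lists of equal length, an entry for each row: "fingers": the closure, from -1 (fully open) to 1 (shut); "travel": the shift along the tool's x, y, z scaled (see below), a list of three; "twist": the turn about the tool's z scaled (see below). In form: {"fingers": [fingers, ...], "travel": [[tx, ty, tz], ...], "twist": [twist, ...]}. A call has 1 to 10 rows; each row shifts and turns the commanded pose from where the row before left it, along the tool's axes as they then stand; what a row does not reach is not made up. The controller multiplies each number of a shift by 100 mm and each number of a turn by pi rad. A row lasts 1/8 s, in which the tool goes at most 62.5 mm and 10.7 degrees, less where a joint would pass 70% of its speed; a pose out of reach is approached as far as the arm can. A call with a number of a shift or a turn outside -1 to 1 is refused whole. A call with a gripper value outside its range is refused whole. The fingers move at their own pace and stop on an object; "force" is the grip in N (left out, the last holds). Time passes only in rows, so rows that do not move let the fingers close. It gives the time, the measured TCP pose, the force, the opening and the grip force at its end, in the units of the state.
- monitor.observe(): the state, without advancing time (a new reading comes with each control period).
- optics.get_image(name): name is "scene" or "top" or "wrist"; returns (picture, depth): 384x512x3 uint8, blue, green, red; 384x512 float32, m along the optical axis (not along the pixel's ray), 0 where there is no reading.
- optics.get_calibration(name): a dict with "vertical_fov" (degrees; the focal length in pixels is half the picture's height over the tangent of half this angle, whatever the lens; pixels are square), "cx", "cy" (the principal point, pixels), "world_from_camera" (4x4, takes a point from camera to world coordinates). Camera axes: x right, y up, looking along -z (the intrinsics and any distortion apply to the point x, -y, -z); pixel columns grow to the right and rows downward; lengths in m; the calibration is good to about 2 mm. A picture is of the moment at which its call begins: read the wrist's pose just before it. get_calibration takes no time and is no camera call; for the wrist camera it gives the pose at the moment of the call.
- close_job(): hands the job in; it is judged then, once.
Trained networks look in the newest picture that a camera, given by its name, has taken for a name from the list of things; names that differ only in an ending like _2 or _b are one class to them, and where a whole thing is asked for, a point or a joint stands for the part that bears it (a point fixed in the world has none). Each returns a list of dicts, best first, with "confidence" (0 to 1); they miss things now and then, are a little off and sometimes report something else, mostly with a low value. They report only what shows in the picture. A call takes as long as a camera call.
- models.trace(camera, query): "mask" (384x512 bool, what is visible of it) and "point" ([column, row] in pixels, amid what is visible of it).
- models.landmark_of(camera, query): "point" ([column, row] in pixels: a listed point, or the origin of a listed thing).
The state is a dict: "time_s": time; "q": joint angles; "qvel": joint speeds; "joint_efforts": joint torques, N m; "position": TCP position; "tool_rot": TCP orientation; "ft_force": force on the tool from outside, world axes, zero at the start; "wrist_torque": the same for the moment, N m; "grip_width": finger opening in m; "gripper_force": force on a finger pad.
Only numpy, scipy, OpenCV 4.12 (cv2) and the standard library are available. Lean on these libraries where they do the work, as an engineer would, in place of code of your own. Each camera call takes 0.05 s, during which the arm holds its last target. There are 200 camera calls.

## Working session

There is one attempt and no reset: what is moved stays moved. The work goes in short steps, Python scripts to look and compute and a tool call to move; the robot and the scene stay as the last step left them, time stands still between calls to the robot, and variables do not carry over. Pictures are saved under pics/ and viewed, at most 10 in all, crops included, and the job is handed in when it is done.

Besides the shell and the picture viewer there is one more tool, called after "Emit:" as name(argument=value, ...) on one line, values as JSON. step_arm: Moves the arm, as the interface text tells. Its arguments: {"type":"object","properties":{"fingers":{"type":"array","items":{"type":"number"}},"travel":{"type":"array","items":{"type":"array","items":{"type":"number"}}},"twist":{"type":"array","items":{"type":"number"}},"force":{"type":"number"}},"required":["fingers","travel","twist"]}

```bash
mkdir -p pics; cat > h.py <<'E'
import numpy as np, cv2
from rig import monitor, optics, models
def cal(n):
    c=optics.get_calibration(n); f=192/np.tan(np.radians(c["vertical_fov"])/2)
    return f,c["cx"],c["cy"],np.array(c["world_from_camera"]),c
def ray(n,p,z):
    f,cx,cy,T,_=cal(n)
    d=T[:3,:3]@np.array([(p[0]-cx)/f,-(p[1]-cy)/f,-1]); o=T[:3,3]
    return o+d*(z-o[2])/d[2]
E
python3 - <<'E'
from h import *
s=monitor.observe();print(s["position"],np.round(s["tool_rot"],3),s["time_s"])
a,_=optics.get_image("scene");b,_=optics.get_image("top")
cv2.imwrite("pics/a.png",a);cv2.imwrite("pics/b.png",b)
print(cal("top"))
for q,z in [("stand",0),("tray",.052),("knob",.084),("other_stand",0)]:
  for r in models.landmark_of("top",q): print(q,r,ray("top",r["point"],z))
E
```

```text
[ 0.14181451 -0.53108462  0.23068036] [[ 0.966  0.258 -0.   ]
 [ 0.258 -0.966  0.002]
 [ 0.    -0.001 -1.   ]] 0.0
(np.float64(359.0007567787366), 257.0853418702392, 197.5935249863098, array([[-2.41357110e-04,  9.92588712e-01, -1.21521973e-01,
         4.80703401e-01],
       [-9.99842423e-01,  1.91751258e-03,  1.76480053e-02,
        -6.26382404e-02],
       [ 1.77502307e-02,  1.21507083e-01,  9.92431840e-01,
         7.89856745e-01],
       [ 0.00000000e+00,  0.00000000e+00,  0.00000000e+00,
         1.00000000e+00]]), {'vertical_fov': 56.27733000503134, 'cx': 257.0853418702392, 'cy': 197.5935249863098, 'world_from_camera': array([[-2.41357110e-04,  9.92588712e-01, -1.21521973e-01,
         4.80703401e-01],
       [-9.99842423e-01,  1.91751258e-03,  1.76480053e-02,
        -6.26382404e-02],
       [ 1.77502307e-02,  1.21507083e-01,  9.92431840e-01,
         7.89856745e-01],
       [ 0.00000000e+00,  0.00000000e+00,  0.00000000e+00,
         1.00000000e+00]])})
stand {'point': [299.1, 189.0], 'confidence': 0.95} [ 0.59689162 -0.17031732  0.        ]
tray {'point': [275.9, 164.7], 'confidence': 0.81} [ 0.64060421 -0.1152265   0.052     ]
knob {'point': [272.3, 222.5], 'confidence': 0.43} [ 0.51786177 -0.10509436  0.084     ]
other_stand {'point': [138.7, 218.1], 'confidence': 0.59} [0.5317017  0.18247978 0.        ]
```

View pics/b.png

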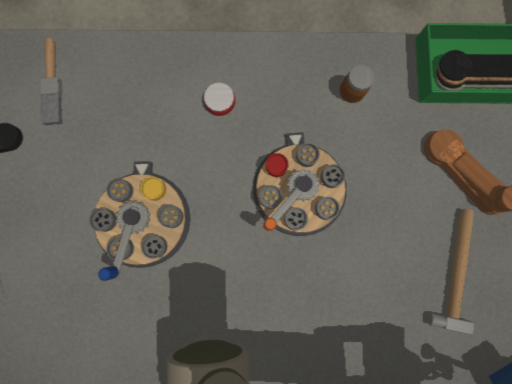

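View pics/a.png

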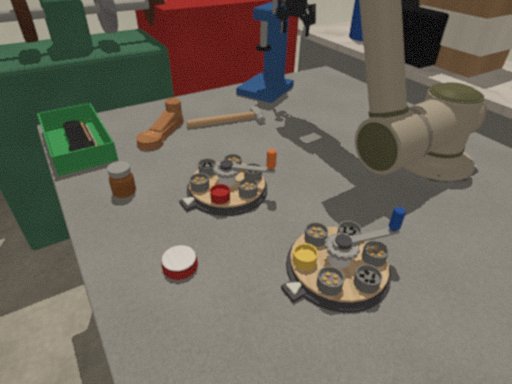

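The top view shows the orange carousel with its pointer at (295,141), red cup at (276,164) and knob at (270,224). The blue carousel is well clear, around (135,218). I'll move above the orange carousel to measure with the wrist camera.

Emit:
step_arm(fingers=[-1,-1,-1,-1,-1,-1,-1,-1,-1,-1], travel=[[0.4,-0.28,-0.08],[0.4,-0.28,-0.08],[0.4,-0.28,-0.08],[0.4,-0.28,-0.08],[0.4,-0.28,-0.08],[0.4,-0.28,-0.08],[0.4,-0.28,-0.08],[0.4,-0.28,-0.08],[0.4,-0.28,-0.08],[0,0,0]], twist=[0,0,0,0,0,0,0,0,0,0])

```text
time_s: 1.55
position: [0.426, -0.193, 0.3038]
tool_rot: [[0.965, 0.262, 0.001], [0.262, -0.965, -0.0], [0.001, 0.001, -1.0]]
ft_force: [-1.4, -0.8, 0.0]
grip_width: 0.0854
gripper_force: 0.0
```

```bash
cat >> h.py <<'E'
def blobs(n,name):
    a,d=optics.get_image(n); cv2.imwrite(f"pics/{name}.png",a)
    for q,z in [("stand",0),("tray",.052),("knob",.084)]:
        for r in models.landmark_of(n,q)[:2]: print(n,q,r["confidence"],r["point"],np.round(ray(n,r["point"],z),4))
    return a,d
E
python3 - <<'E'
from h import *
s=monitor.observe();print(s["position"],s["time_s"])
blobs("wrist","w1");blobs("top","t1")
E
```

```text
[ 0.42601349 -0.19300465  0.3037966 ] 1.55
wrist stand 0.74 [274.4, 24.5] [ 0.5969 -0.1729  0.    ]
wrist knob 0.94 [193.6, 68.4] [ 0.5116 -0.1013  0.084 ]
top stand 0.56 [299.6, 189.6] [ 0.5955 -0.1714  0.    ]
top knob 0.7 [270.8, 226.1] [ 0.5108 -0.1021  0.084 ]
```

View pics/w1.png

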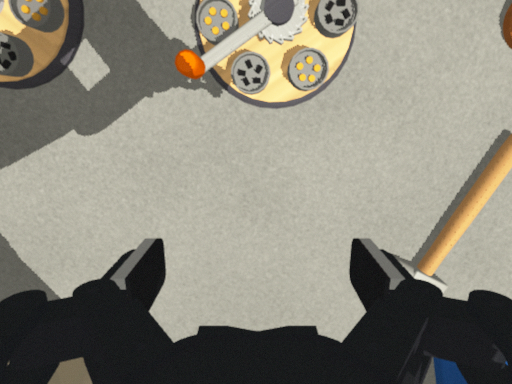

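The wrist view shows the knob at (190,64) and the hub at (278,8). Axis-to-knob distance comes out at 111 mm, against 110 given. I'll move over the knob and go down.

Emit:
step_arm(fingers=[-1,-1,-1,-1,-1,-1,-1,-1,-1], travel=[[0.35,-0.22,0],[0.35,-0.22,0],[0.36,-0.22,0],[0,0,0.4],[0,0,0.4],[0,0,0.4],[0,0,0.2],[0,0,0],[0,0,0]], twist=[0,0,0,0,0,0,0,0,0])

```text
time_s: 3.08
position: [0.5105, -0.1045, 0.1643]
tool_rot: [[0.966, 0.257, 0.002], [0.257, -0.966, -0.001], [0.001, 0.001, -1.0]]
ft_force: [-0.3, -0.4, 0.1]
grip_width: 0.0853
gripper_force: 0.0
```

```bash
python3 - <<'E'
from h import *
s=monitor.observe();print(s["position"],s["time_s"])
blobs("wrist","w2");blobs("scene","s2")
a=cv2.imread("pics/w2.png");cv2.imwrite("pics/c2.png",a)
print("pointer",ray("top",(295.5,140.5),.011), "cup", ray("top",(276,163),.058))
E
```

```text
[ 0.51048257 -0.10446216  0.16433632] 3.075
wrist stand 0.69 [346.2, 104.8] [ 0.6003 -0.1694  0.    ]
wrist tray 0.85 [321.0, 25.6] [ 0.6447 -0.1186  0.052 ]
wrist knob 0.9 [249.9, 193.9] [ 0.5138 -0.0984  0.084 ]
scene stand 0.75 [228.6, 188.7] [ 0.5912 -0.1699  0.    ]
scene tray 0.92 [221.4, 190.0] [ 0.6397 -0.1126  0.052 ]
scene knob 0.58 [268.6, 165.7] [ 0.515  -0.1037  0.084 ]
pointer [ 0.70472861 -0.16234464  0.011     ] cup [ 0.64290873 -0.11503101  0.058     ]
```

View pics/c2.png

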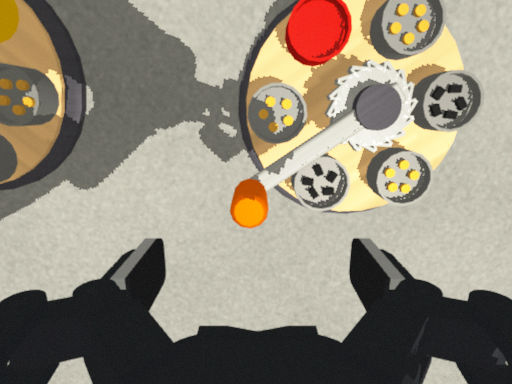

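The wrist view shows the knob at (250,200), centred between the fingers. Red cup is at about 50°, the pointer at about 4.6° and the knob at about 141°, so the tray needs roughly 46° clockwise. I'll lower and grip.

Emit:
step_arm(fingers=[-1,-1,-1,-1,1,1,1,1,1], travel=[[0.02,-0.02,0.3],[0,0,0.3],[0,0,0.1],[0,0,0],[0,0,0],[0,0,0],[0,0,0],[0,0,0],[0,0,0]], twist=[0,0,0,0,0,0,0,0,0], force=25)

```text
time_s: 4.6
position: [0.5117, -0.1017, 0.0938]
tool_rot: [[0.966, 0.258, 0.001], [0.258, -0.966, -0.001], [0.001, 0.001, -1.0]]
ft_force: [-2.2, -0.6, 5.6]
grip_width: 0.0233
gripper_force: 26.4
```

```bash
python3 - <<'E'
from h import *
blobs("wrist","w3"); s=monitor.observe();R=np.array(s["tool_rot"]);print(s["position"],s["time_s"],s["grip_width"],s["ft_force"])
C=np.array([.597,-.171]);v=np.array(s["position"])[:2]-C;a0=np.degrees(np.arctan2(v[1],v[0]));print(np.linalg.norm(v),a0)
P=lambda a:C+.11*np.array([np.cos(np.radians(a)),np.sin(np.radians(a))])
A=np.arange(a0,236,9.);
for a,b in zip(A[:-1],A[1:]): print(round(b),np.round(R[:2,:2].T@(P(b)-P(a))*10,3), P(b).round(3))
E
```

```text
wrist stand 0.79 [375.5, 107.9] [ 0.5987 -0.1695  0.    ]
wrist knob 0.85 [255.7, 238.5] [ 0.5112 -0.1017  0.084 ]
[ 0.51165008 -0.10169918  0.09373671] 4.8 0.02380710361015192 [-1.4456641  -1.08766595  6.22889726]
0.10994185629038275 140.92474106213575
150 [-0.131  0.112] [ 0.502 -0.116]
159 [-0.112  0.131] [ 0.494 -0.131]
168 [-0.09   0.147] [ 0.489 -0.148]
177 [-0.066  0.159] [ 0.487 -0.165]
186 [-0.04   0.168] [ 0.488 -0.182]
195 [-0.014  0.172] [ 0.491 -0.199]
204 [0.013 0.172] [ 0.496 -0.216]
213 [0.04  0.168] [ 0.505 -0.231]
222 [0.066 0.159] [ 0.515 -0.244]
231 [0.09  0.147] [ 0.528 -0.256]
```

The knob is gripped (width 23.8 mm), and the radius of 109.9 mm matches. I'll swing it back anticlockwise.

Emit:
step_arm(fingers=[1,1,1,1,1,1], travel=[[-0.13,0.11,0],[-0.11,0.13,0],[-0.09,0.15,0],[-0.07,0.16,0],[-0.04,0.17,0],[0,0,0]], twist=[0,0,0,0,0,0])

```text
time_s: 5.55
position: [0.4888, -0.1846, 0.0938]
tool_rot: [[0.967, 0.256, 0.004], [0.256, -0.967, -0.001], [0.003, 0.002, -1.0]]
ft_force: [6.1, -0.1, 4.4]
grip_width: 0.0234
gripper_force: 26.4
```

```bash
python3 - <<'E'
from h import *
blobs("wrist","w4"); blobs("top","t4");blobs("scene","s4")
s=monitor.observe();v=np.array(s["position"])[:2]-[.597,-.171];print(np.linalg.norm(v),np.degrees(np.arctan2(v[1],v[0])))
E
```

```text
wrist stand 0.77 [275.4, 45.2] [ 0.598  -0.1692  0.    ]
wrist knob 0.72 [259.9, 240.5] [ 0.4878 -0.1862  0.084 ]
top stand 0.89 [298.5, 188.8] [ 0.5973 -0.169   0.    ]
top tray 0.7 [276.0, 164.1] [ 0.6419 -0.1154  0.052 ]
top knob 0.57 [277.1, 165.3] [ 0.6325 -0.1153  0.084 ]
scene stand 0.6 [225.3, 187.1] [ 0.5953 -0.1803  0.    ]
scene tray 0.66 [220.4, 191.6] [ 0.6446 -0.1083  0.052 ]
scene knob 0.63 [260.2, 146.1] [ 0.4829 -0.1924  0.084 ]
0.10901221001707427 -173.32825463717163
```

The tray hasn't moved and the knob is 86 mm from its start. Swinging further back for stroke.

Emit:
step_arm(fingers=[1,1,1,1,1], travel=[[0.0,0.17,0],[0.02,0.17,0],[0.04,0.17,0],[0.07,0.15,0],[0,0,0]], twist=[0,0,0,0,0])

```text
time_s: 6.78
position: [0.5174, -0.2447, 0.0937]
tool_rot: [[0.966, 0.257, 0.0], [0.257, -0.966, -0.001], [0.0, 0.001, -1.0]]
ft_force: [-2.2, -1.2, 8.8]
grip_width: 0.0229
gripper_force: 26.9
```

```bash
cat >> h.py <<'E'
def red(n,img,z=.058):
    h=cv2.cvtColor(img,cv2.COLOR_BGR2HSV); m=(((h[...,0]<4)|(h[...,0]>174))&(h[...,1]>170)&(h[...,2]>60)).astype(np.uint8)
    k,l,st,c=cv2.connectedComponentsWithStats(m)
    for i in range(1,k):
        if st[i,4]>60:
            p=ray(n,c[i],z)
            if np.hypot(p[0]-.597,p[1]+.171)<.1: print("red",n,st[i],c[i].round(1),p.round(4),np.degrees(np.arctan2(p[1]+.171,p[0]-.597)))
E
python3 - <<'E'
from h import *
a,_=blobs("top","t5"); red("top",a); red("top",cv2.imread("pics/b.png"))
s=monitor.observe();R=np.array(s["tool_rot"]);print(s["position"],s["ft_force"],s["time_s"])
C=np.array([.5975,-.1705]);v=np.array(s["position"])[:2]-C;a0=np.degrees(np.arctan2(v[1],v[0]))%360;print(np.linalg.norm(v),a0)
P=lambda a:C+.11*np.array([np.cos(np.radians(a)),np.sin(np.radians(a))])
A=np.arange(a0,126,-8.)
for x,b in zip(A[:-1],A[1:]): print(round(b),np.round(R[:2,:2].T@(P(b)-P(x))*10,3))
g=cv2.imread("pics/t5.png")[120:250,240:360];cv2.imwrite("pics/t5c.png",cv2.resize(g,None,fx=4,fy=4,interpolation=2))
E
```

```text
top stand 0.85 [300.2, 189.1] [ 0.5967 -0.1728  0.    ]
top stand 0.56 [141.5, 220.3] [0.5269 0.1762 0.    ]
top tray 0.89 [274.6, 165.8] [ 0.6382 -0.1125  0.052 ]
red top [267 154  21  22 375] [276.5 164.6] [ 0.6396 -0.1161  0.058 ] 52.209261218865834
red top [266 154  22  22 376] [276.4 164.6] [ 0.6396 -0.1159  0.058 ] 52.31138785193197
[ 0.51674611 -0.24402091  0.09372969] [-1.96031319 -1.66970511  8.37388993] 6.975
0.10920858489470224 222.31572557987684
214 [-0.061 -0.141]
206 [-0.041 -0.148]
198 [-0.02  -0.152]
190 [ 0.002 -0.153]
182 [ 0.023 -0.152]
174 [ 0.044 -0.147]
166 [ 0.064 -0.14 ]
158 [ 0.083 -0.129]
150 [ 0.1   -0.117]
142 [ 0.115 -0.101]
134 [ 0.128 -0.084]
126 [ 0.139 -0.066]
```

View pics/t5c.png

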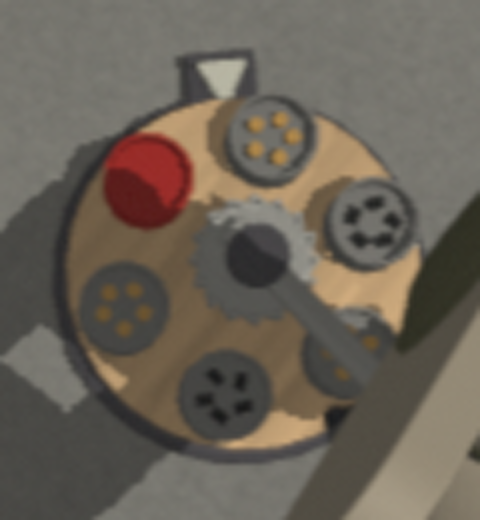

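The tray is unchanged (red at 276,165) and the pointer is at (295.5,139). Now I'll swing clockwise in part and measure.

Emit:
step_arm(fingers=[1,1,1,1,1,1], travel=[[-0.06,-0.14,0],[-0.04,-0.15,0],[-0.02,-0.15,0],[0,-0.15,0],[0.02,-0.15,0],[0,0,0]], twist=[0,0,0,0,0,0])

```text
time_s: 7.72
position: [0.4881, -0.1738, 0.0937]
tool_rot: [[0.966, 0.258, -0.0], [0.258, -0.966, -0.0], [-0.0, -0.0, -1.0]]
ft_force: [-2.3, -0.2, 8.7]
grip_width: 0.0234
gripper_force: 26.7
```

```bash
cat > m.py <<'E'
from h import *
import sys
a,_=blobs("top",sys.argv[1]); red("top",a)
w,_=blobs("wrist",sys.argv[1]+"w"); red("wrist",w)
s=monitor.observe();R=np.array(s["tool_rot"]);print(s["position"],s["ft_force"],s["time_s"])
C=np.array([.5975,-.1705]);v=np.array(s["position"])[:2]-C;a0=np.degrees(np.arctan2(v[1],v[0]))%360;print(np.linalg.norm(v),a0)
E
python3 m.py t6
```

```text
top stand 0.58 [297.6, 185.7] [ 0.6043 -0.1671  0.    ]
top tray 0.74 [290.9, 154.6] [ 0.6624 -0.147   0.052 ]
red top [280 144  21  23 377] [290.  155.5] [ 0.659  -0.1444  0.058 ] 23.239775784865436
wrist stand 0.98 [287.7, 47.3] [ 0.5978 -0.1682  0.    ]
wrist knob 0.59 [257.2, 239.4] [ 0.4874 -0.1754  0.084 ]
[ 0.48807766 -0.17456157  0.09366857] [-0.76335553 -0.29961931  8.89878789] 8.125
0.10949769747002021 182.12574297724888
```

Emit:
step_arm(fingers=[1,1,1], travel=[[0.04,-0.15,0],[0.06,-0.14,0],[0,0,0]], twist=[0,0,0])

```text
time_s: 8.5
position: [0.4911, -0.1436, 0.0937]
tool_rot: [[0.966, 0.258, 0.001], [0.258, -0.966, -0.001], [0.001, 0.001, -1.0]]
ft_force: [1.2, -0.1, 6.4]
grip_width: 0.0234
gripper_force: 26.6
```

```bash
python3 m.py t7; python3 - <<'E'
import cv2
g=cv2.imread("pics/t7.png")[120:250,240:360];cv2.imwrite("pics/t7c.png",cv2.resize(g,None,fx=4,fy=4,interpolation=2))
E
```

```text
top stand 0.73 [298.5, 188.7] [ 0.5976 -0.169   0.    ]
top tray 0.88 [300.5, 153.9] [ 0.664  -0.1673  0.052 ]
red top [289 143  21  23 377] [298.9 153.8] [ 0.6627 -0.1631  0.058 ] 6.88249580009099
wrist stand 0.88 [328.8, 65.5] [ 0.5969 -0.1697 -0.    ]
wrist knob 0.86 [256.4, 240.5] [ 0.4895 -0.145   0.084 ]
[ 0.49094529 -0.14430022  0.09370281] [ 2.21035373 -0.54718836  6.81883502] 8.9
0.10972846284494846 166.18608858607547
```

View pics/t7c.png

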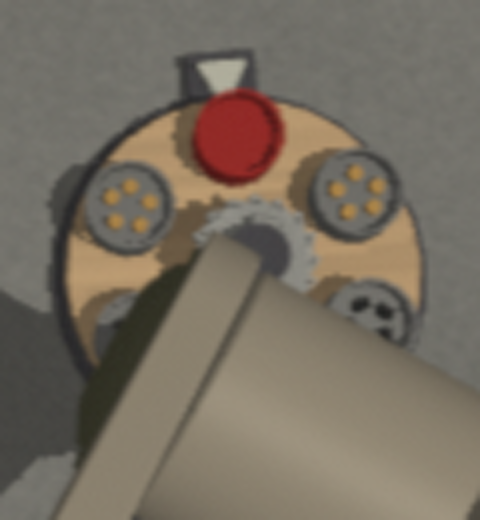

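The red cup is almost at the pointer, about 3 mm short. A small nudge more, then I'll release and raise.

Emit:
step_arm(fingers=[1,1,-1,-1,-1,-1,-1,-1,-1,-1], travel=[[0.02,-0.04,0],[0,0,0],[0,0,0],[0,0,0],[0,0,0],[0,0,0],[0,0,-0.2],[0,0,-0.4],[0,0,-0.4],[0,0,0]], twist=[0,0,0,0,0,0,0,0,0,0])

```text
time_s: 10.15
position: [0.4924, -0.1394, 0.1959]
tool_rot: [[0.966, 0.258, 0.005], [0.258, -0.966, -0.003], [0.004, 0.004, -1.0]]
ft_force: [-0.3, -0.3, -0.9]
grip_width: 0.0853
gripper_force: 0.0
```

```bash
python3 m.py t8; python3 - <<'E'
import cv2
g=cv2.imread("pics/t8w.png");cv2.imwrite("pics/t8c.png",g)
E
```

```text
top tray 0.82 [299.1, 152.7] [ 0.6666 -0.1643  0.052 ]
red top [289 143  22  21 310] [299.  152.3] [ 0.666  -0.1634  0.058 ] 6.295686242163855
wrist stand 0.93 [314.1, 76.1] [ 0.6008 -0.1699  0.    ]
wrist knob 0.74 [259.0, 192.0] [ 0.4903 -0.1413  0.084 ]
red wrist [314   0  58  24 954] [339.9   9.1] [ 0.6465 -0.1666  0.058 ] 5.1159470426113725
[ 0.49124226 -0.13887391  0.19259932] [ 0.62809009 -0.31012498  0.98543134] 10.55
0.11086441091855911 163.42511812664526
```

View pics/t8c.png

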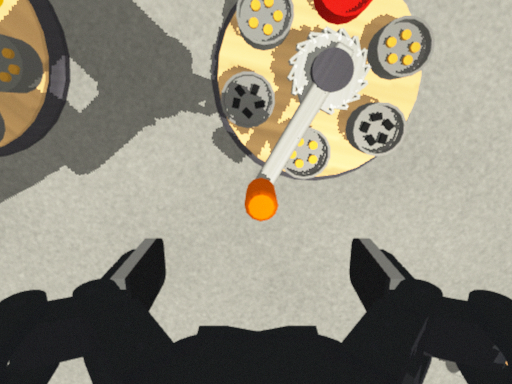

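The knob is free at (261,200), clear of the fingers. The red cup reads within about 2° of the pointer line, against 11° allowed. Handing in.

```bash
python3 -c "
from rig import close_job
print(close_job())"
```

```text
the job is handed in; nothing more can be done
None
```

The job is handed in, but no verdict came back: the orange lever slipped back anticlockwise with the tray still, then carried the tray clockwise until the red cup measured about 2° from the pointer line (11° allowed), and I released the knob and raised the arm clear.

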